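# Stage plugged castings on the painting stands

## Robot

A 6-joint arm with a two-finger parallel gripper is mounted at the origin on the work surface. World frame = base frame: x ahead of the robot, y to its left, z up, the work surface at z = 0. Lengths are in m, angles in degrees, forces in N, time in s.
With the tool pointing down it reaches from about 0.425 to 0.925 m from the base axis. Payload 12.5 kg.
Tool frame: the origin (TCP) lies midway between the tips of the shut fingers; the grasp point (between the pads) lies 19 mm behind it (arm.pinch_z is the distance from the TCP to the grasp point, in m); x points along the fingers, y is the direction in which the jaws open and shut, and the axes are right-handed (so a half turn about x gives the same grasp; the last joint's range is limited). The gripper opens to 85 mm and grips with 20 to 120 N. Pads are 22 mm wide; open, the fingers measure 114 mm over their backs; the gripper's body (76 mm by 85 mm) begins 54 mm behind the grasp point. The pads swing forward as they close: fully open they stand 13 mm farther back than shut.
Start: joints at [-69.649, 28.126, 89.318, -0, 62.55, -6.05], TCP at [0.278, -0.56, 0.231] pointing down, gripper open.
Joint ranges: [-177.58, 177.58], [-47.91, 125.51], [2.72, 160], [-65.01, 245.01], [3.68, 167.84], [-153.87, 153.87]. Speed limits (degrees/s): [127.2, 127.2, 159.86, 180, 180, 180].

## Interface

Orientations are given as [roll, pitch, yaw] about the fixed x, y, z axes, in that order (R = Rz(yaw) Ry(pitch) Rx(roll)).
In Python, from bench import arm gives the robot as it stands.
- The arm moves only by the shell command python3 -m inch 'ROWS'. ROWS is JSON, a list of rows, each a list of 5 numbers: the shift along the world's x, y, z each as a share of 0.06 m, from -1 to 1, then the turn about the world's z as a share of 5 degrees, from -1 to 1, then the opening in per cent of the stroke, from 0 (shut) to 100 (fully open). A call has exactly 10 rows; each row shifts and turns the commanded pose from where the row before left it; what a row does not reach is not made up. A row lasts 1/8 s, in which the tool goes at most 62.5 mm and 10.7 degrees, less where a joint would pass 70% of its speed; a pose out of reach is approached as far as the arm can. A call with a number of a shift or a turn outside -1 to 1 is refused whole. A call with a gripper value outside its range is refused whole. The fingers move at their own pace and stop on an object; the grip force is fixed at half the most. Time passes only in rows, so rows that do not move let the fingers close, or fill a call up. It gives the time, the measured TCP pose, the force and the opening at its end, in the units of the state.
- arm.get_obs(): the state, without advancing time (a new reading comes with each control period).
- arm.get_image(name): name is "side" or "top"; returns the picture (400x640x3 uint8, blue, green, red); there is no depth.
- arm.camera_params(name): a dict with "camera_matrix" (3x3 intrinsics, pixels), "camera_from_world" (4x4, takes a point from world to camera coordinates). Camera axes: x right, y up, looking along -z (the intrinsics and any distortion apply to the point x, -y, -z); pixel columns grow to the right and rows downward; lengths in m; the calibration is good to about 2 mm. A picture is of the moment at which its call begins. camera_params takes no time and is no camera call.
- arm.sign_off(): hands the job in, once; it reports no verdict.
The state is a dict: "time": time; "joint_pos": joint angles; "joint_vel": joint speeds; "joint_torque": joint torques, N m; "eef_pos": TCP position; "ee_rot": TCP orientation; "contact_force": force on the tool from outside, world axes, zero at the start; "torque": the same for the moment, N m; "opening": finger opening in m.
Only numpy, scipy, OpenCV 4.12 (cv2) and the standard library are available. Lean on these libraries where they do the work, as an engineer would, in place of code of your own. Each camera call takes 0.05 s, during which the arm holds its last target.

## Task

Get the castings ready for painting: stand each of the three castings that have a coloured plug upright in the middle of the painting stand whose ring has the same colour, fully inside the ring, in the order yellow, red, blue. Set each one down gently and let go of it before taking the next; do not drop or tip any. Leave the two castings without a plug and the black sleeve where they stand.

Things in the scene. Friction and masses are not known exactly. Their poses are not given: they have to be found in the camera images.
- yellow_casting_center (a point): Grey casting with a yellow plug on top, standing loose and upright on the bench: a round flange 56 mm across and 8 mm high at the foot, a plain round barrel 38 mm across from there up to 60 mm (grip it here, from above, from any side), and a yellow plastic plug 32 mm across on top, 72 mm high in all. 0.2 to 0.4 kg. Point: on its axis, half-way up (36 mm above its underside). z axis up along the barrel.
- red_casting_center (a point): Grey casting with a red plug on top, standing loose and upright on the bench: a round flange 56 mm across and 8 mm high at the foot, a plain round barrel 38 mm across from there up to 60 mm (grip it here, from above, from any side), and a red plastic plug 32 mm across on top, 72 mm high in all. 0.2 to 0.4 kg. Point: on its axis, half-way up (36 mm above its underside). z axis up along the barrel.
- blue_casting_center (a point): Grey casting with a blue plug on top, standing loose and upright on the bench: a round flange 56 mm across and 8 mm high at the foot, a plain round barrel 38 mm across from there up to 60 mm (grip it here, from above, from any side), and a blue plastic plug 32 mm across on top, 72 mm high in all. 0.2 to 0.4 kg. Point: on its axis, half-way up (36 mm above its underside). z axis up along the barrel.
- yellow_stand_top (a point): Painting stand with a yellow ring: low fixed round stand 110 mm across, flat white top 20 mm above the bench, with a painted yellow ring (80 mm inside diameter, 104 mm outside, quite flat) and a dark dot at its middle. Point: the centre of the top face. z axis up.
- red_stand_top (a point): Painting stand with a red ring: low fixed round stand 110 mm across, flat white top 20 mm above the bench, with a painted red ring (80 mm inside diameter, 104 mm outside, quite flat) and a dark dot at its middle. Point: the centre of the top face. z axis up.
- blue_stand_top (a point): Painting stand with a blue ring: low fixed round stand 110 mm across, flat white top 20 mm above the bench, with a painted blue ring (80 mm inside diameter, 104 mm outside, quite flat) and a dark dot at its middle. Point: the centre of the top face. z axis up.
- plain_casting_a_center (a point): Grey casting without a plug (same flange and barrel, 60 mm high, a dark open bore on top), loose; it is to be left alone. Stands among the others, at least 90 mm from them centre to centre. Point: on its axis, 30 mm above its underside. z axis up.
- plain_casting_b_center (a point): Grey casting without a plug (same flange and barrel, 60 mm high, a dark open bore on top), loose; it is to be left alone. Stands among the others, at least 90 mm from them centre to centre. Point: on its axis, 30 mm above its underside. z axis up.
- black_sleeve_center (a point): Black rubber sleeve, an open upright tube 42 mm across, bore 30 mm, 40 mm high, loose among the castings, to be left alone. Point: its centre, 20 mm above the bench. z axis up.
Mind the look-alikes: they are no part of the job. What is shaped like the part that bears blue_casting_center but purple is not meant.

How it is judged (in metres and radians):
On the way, in this order (a step that is already met when the one before it is completed fails the run):
1. the yellow casting stands released inside the ring of the yellow stand (horizontal distance between yellow_casting_center and yellow_stand_top below 0.013 m and z of yellow_casting_center in the frame of yellow_stand_top between 0.031 and 0.041 m and angle between yellow_casting_center's own z axis and vertical below 0.1 rad and linear speed of yellow_casting below 0.02 m/s and angular speed of yellow_casting below 0.2 rad/s and contact force between the fingers and yellow_casting below 0.1 N), for 0.2 s.
2. the red casting stands released inside the ring of the red stand (horizontal distance between red_casting_center and red_stand_top below 0.013 m and z of red_casting_center in the frame of red_stand_top between 0.031 and 0.041 m and angle between red_casting_center's own z axis and vertical below 0.1 rad and linear speed of red_casting below 0.02 m/s and angular speed of red_casting below 0.2 rad/s and contact force between the fingers and red_casting below 0.1 N), for 0.2 s.
3. the blue casting stands released inside the ring of the blue stand (horizontal distance between blue_casting_center and blue_stand_top below 0.013 m and z of blue_casting_center in the frame of blue_stand_top between 0.031 and 0.041 m and angle between blue_casting_center's own z axis and vertical below 0.1 rad and linear speed of blue_casting below 0.02 m/s and angular speed of blue_casting below 0.2 rad/s and contact force between the fingers and blue_casting below 0.1 N), for 0.2 s.
At the end, for the whole second after the job is handed in: Each of the three plugged castings stands upright (within 0.1 rad) on the stand of its plug's colour, its axis within 13 mm of the stand's centre (flange inside the ring), released and at rest (all of step 1 and all of step 2 and all of step 3); the robot touches nothing.
It fails at once if a casting without a plug was shifted more than 20 mm or tipped (distance of any of plain_casting_a_center, plain_casting_b_center from where it was at the start of the episode above 0.02 m or angle between any of plain_casting_a_center, plain_casting_b_center's own z axis and vertical above 0.35 rad).
It fails at once if the black sleeve was shifted more than 20 mm or tipped (distance of black_sleeve_center from where it was at the start of the episode above 0.02 m or angle between black_sleeve_center's own z axis and vertical above 0.35 rad).
It fails at once if a casting with a plug was tipped over, or dropped (faster than 0.6 m/s with no finger on it) (angle between any of yellow_casting_center, red_casting_center, blue_casting_center's own z axis and vertical above 0.7 rad or (linear speed of yellow_casting above 0.6 m/s and contact force between the fingers and yellow_casting below 0.01 N) or (linear speed of red_casting above 0.6 m/s and contact force between the fingers and red_casting below 0.01 N) or (linear speed of blue_casting above 0.6 m/s and contact force between the fingers and blue_casting below 0.01 N)).
It also fails if it takes over 93 s, if anything falls off the work surface, if the arm or the gripper's body presses on something with over 40 N, if the wrist force passes 120 N, or if a joint passes its speed limit or range.

## Working session

There is one attempt and no reset: what is moved stays moved. The work goes in short steps, Python scripts to look and compute and a shell command to move; the robot and the scene stay as the last step left them, time stands still between calls to the robot, and variables do not carry over. Pictures are saved under pics/ and viewed, and the job is handed in when it is done.

```bash
ls; mkdir -p pics
python3 - <<'E'
from bench import arm
import cv2
o=arm.get_obs();print(o['time'],o['eef_pos'],o['ee_rot'],o['opening'],arm.pinch_z)
for n in('top','side'):
    cv2.imwrite(f'pics/{n}0.png',arm.get_image(n));p=arm.camera_params(n);print(n,p)
E
```

```text
pics
0.0 [ 0.27783537 -0.55957228  0.23072604] [-94.24028247  89.93353751 112.16279677] 0.08532412928223733 0.0187
top {'camera_matrix': array([[519.92485571,   0.        , 319.23951854],
       [  0.        , 519.92485571, 207.70010518],
       [  0.        ,   0.        ,   1.        ]]), 'camera_from_world': array([[ 0.02436035, -0.9996994 , -0.00277011, -0.01328668],
       [ 0.99808419,  0.02416317,  0.05695698, -0.51519453],
       [-0.05687292, -0.0041523 ,  0.99837279, -1.67566672],
       [ 0.        ,  0.        ,  0.        ,  1.        ]])}
side {'camera_matrix': array([[466.64482686,   0.        , 318.02379565],
       [  0.        , 466.64482686, 199.96575141],
       [  0.        ,   0.        ,   1.        ]]), 'camera_from_world': array([[-9.05587020e-01, -4.24158619e-01,  1.27116813e-03,
         4.67520663e-01],
       [ 3.17195045e-01, -6.75221943e-01,  6.65929899e-01,
        -2.03847794e-01],
       [-2.81601586e-01,  6.03460681e-01,  7.46013239e-01,
        -1.34778978e+00],
       [ 0.00000000e+00,  0.00000000e+00,  0.00000000e+00,
         1.00000000e+00]])}
```

View pics/top0.png

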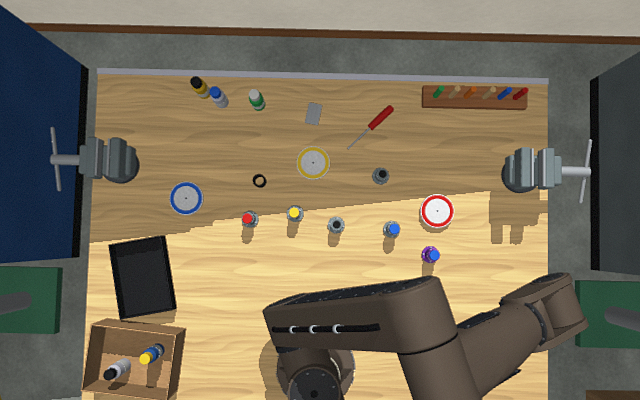

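View pics/side0.png

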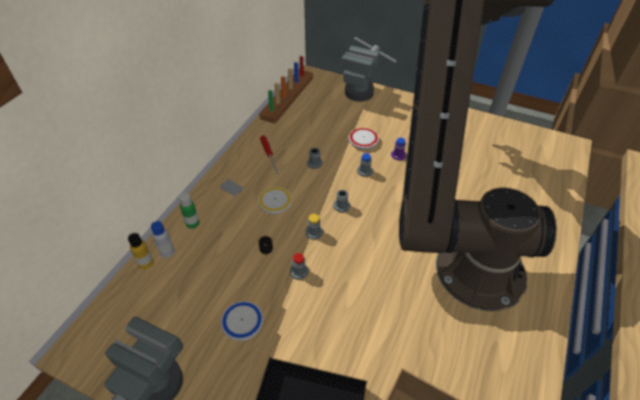

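The top view shows these objects:
- **Stands:** yellow (313,163), blue (186,198), red (437,211).
- **Plugged castings:** red (249,218), yellow (294,213).
- **Plain castings:** (381,176) and (336,225).
- **Sleeve:** (259,181).

There are two candidates for blue: (392,229) with a grey body and (430,254) with a purple body. The grey one fits the description, and I'll confirm it in an enlarged crop.

```bash
cat > h.py <<'E'
import numpy as np,cv2
from bench import arm
def ray(n,uv,z):
    p=arm.camera_params(n);K=p['camera_matrix'];T=p['camera_from_world']
    d=np.linalg.inv(K)@[uv[0],uv[1],1];d=np.array([d[0],-d[1],-d[2]])
    R=T[:3,:3];c=-R.T@T[:3,3];d=R.T@d
    return c+d*(z-c[2])/d[2]
def blobs(img,lo,hi,roi,amin=20):
    h=cv2.cvtColor(img,cv2.COLOR_BGR2HSV)
    m=cv2.inRange(h,np.array(lo),np.array(hi))
    if lo[0]==0: m|=cv2.inRange(h,np.array([172,lo[1],lo[2]]),np.array([180,255,255]))
    k=np.zeros_like(m);x0,y0,x1,y1=roi;k[y0:y1,x0:x1]=m[y0:y1,x0:x1]
    out=[]
    for c in cv2.findContours(k,cv2.RETR_EXTERNAL,cv2.CHAIN_APPROX_NONE)[0]:
        if cv2.contourArea(c)<amin:continue
        M=cv2.moments(c);e=cv2.fitEllipse(c) if len(c)>5 else None
        out.append((M['m10']/M['m00'],M['m01']/M['m00'],M['m00'],e))
    return out
C={'yellow':([22,110,90],[34,255,255]),'red':([0,130,80],[7,255,255]),'blue':([104,130,60],[122,255,255])}
E
python3 - <<'E'
from h import *
roi={'top':(150,130,470,275),'side':(200,110,430,350)}
for n in('top','side'):
    im=cv2.imread(f'pics/{n}0.png')
    for c,(lo,hi) in C.items():
        for b in blobs(im,lo,hi,roi[n]):
            e=b[3];z=.02 if b[2]>300 else .072
            print(n,c,[round(x,1) for x in b[:3]],'ell',np.round(e[0],1),np.round(e[1],1),'->',np.round(ray(n,b[:2],z)[:2],4),np.round(ray(n,e[0],z)[:2],4))
a=cv2.resize(cv2.imread('pics/top0.png')[200:275,360:460],None,fx=4,fy=4,interpolation=2)
b=cv2.resize(cv2.imread('pics/side0.png')[120:195,340:440],None,fx=4,fy=4,interpolation=2)
cv2.imwrite('pics/crop1.png',np.hstack([a,b]))
E
```

```text
top yellow [293.6, 212.3, 67.5] ell [293.6 212.3] [9.3 9.4] -> [0.4956 0.0792] [0.4956 0.0792]
top yellow [312.6, 162.2, 728.0] ell [312.7 162.2] [30.3 30.7] -> [0.6628 0.0243] [0.6628 0.0243]
top red [246.8, 218.1, 62.0] ell [246.7 218.1] [8.9 9.2] -> [0.474  0.2256] [0.474  0.2257]
top red [436.9, 210.6, 720.0] ell [436.9 210.6] [30.2 30.4] -> [ 0.5148 -0.382 ] [ 0.5148 -0.382 ]
top blue [433.9, 254.7, 69.5] ell [433.9 254.7] [9.3 9.8] -> [ 0.3739 -0.3626] [ 0.3738 -0.3626]
top blue [393.8, 228.5, 67.0] ell [393.8 228.5] [9.2 9.5] -> [ 0.4524 -0.2361] [ 0.4524 -0.236 ]
top blue [185.6, 197.9, 724.5] ell [185.6 197.9] [30.  30.8] -> [0.5365 0.4339] [0.5366 0.4338]
side yellow [313.5, 218.2, 75.0] ell [313.5 218.2] [ 9.6 10.4] -> [0.4933 0.0809] [0.4934 0.0809]
side yellow [274.4, 198.6, 556.0] ell [274.4 198.6] [22.6 31.4] -> [0.6614 0.0221] [0.6613 0.0221]
side red [298.0, 257.8, 79.0] ell [298.  257.7] [ 9.9 10.5] -> [0.4712 0.227 ] [0.4712 0.227 ]
side red [265.7, 144.9, 86.5] ell [265.8 145.1] [ 5.5 22.5] -> [ 0.7816 -0.1432] [ 0.781  -0.1426]
side blue [241.5, 319.6, 968.0] ell [241.5 319.6] [32.5 38. ] -> [0.5348 0.4331] [0.5348 0.4331]
side blue [365.9, 157.1, 33.0] ell [365.9 157. ] [6.5 6.8] -> [ 0.4485 -0.2328] [ 0.4484 -0.2328]
side blue [400.3, 141.3, 29.0] ell [400.3 141.3] [6.3 6.5] -> [ 0.3698 -0.3578] [ 0.3697 -0.3577]
```

View pics/crop1.png

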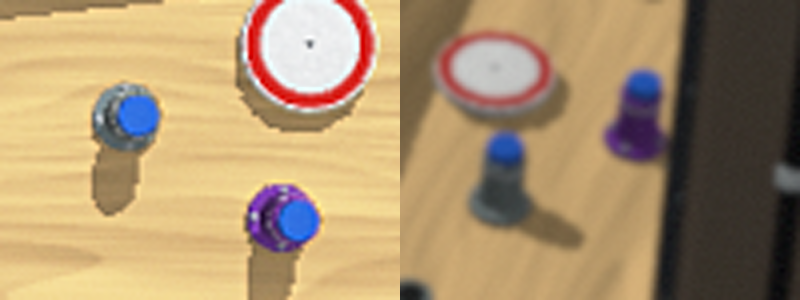

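The crop confirms it: the target blue casting has the grey body, top view (394,228). The one at (434,255) is the purple look-alike. Next I'll measure the obstacles and the jaw axis.

Run:
```python
from h import *
from scipy.spatial.transform import Rotation as R
o=arm.get_obs()
r=R.from_euler('xyz',o['ee_rot'],degrees=True).as_matrix();print(r.round(3), 'jaw yaw',np.degrees(np.arctan2(r[1,1],r[0,1])))
for n,uv,z in(('plainA',(381,174),.06),('plainB',(336.5,224),.06),('sleeve',(259.5,180.5),.04)): print(n,ray('top',uv,z).round(3))
```

```text
[[-0.     0.445 -0.896]
 [ 0.001 -0.896 -0.445]
 [-1.    -0.001 -0.   ]] jaw yaw -63.60045912786747
plainA [ 0.625 -0.194  0.06 ]
plainB [ 0.463 -0.057  0.06 ]
sleeve [0.597 0.193 0.04 ]
```

```bash
python3 -m inch '[[0.4,0.8,0,0,100],[0.5,0.8,0,0,100],[0.5,0.8,0,0,100],[0.5,0.8,0,0,100],[0.5,0.8,0,0,100],[0.5,0.8,0,0,100],[0.5,0.8,0,0,100],[0.2,0.9,0,0,100],[0,0.9,0,0,100],[0,0.9,0,0,100]]'
```

```text
time: 1.35
eef_pos: [0.4937, -0.06, 0.2311]
ee_rot: [-37.6, 90.0, 168.8]
contact_force: [-0.1, 0.1, 0.6]
opening: 0.0856
```

```bash
python3 -m inch '[[0,0.9,0,0,100],[0,0.9,0,0,100],[0,0.5,-0.3,0,100],[0,0.1,-0.4,0,100],[0,0,-0.5,0,100],[0,0,-0.3,0,100],[0,0,0,0,100],[0,0,0,0,100],[0,0,0,0,100],[0,0,0,0,100]]'
```

```text
time: 2.6
eef_pos: [0.4941, 0.0822, 0.1419]
ee_rot: [151.1, 89.9, -2.5]
contact_force: [-0.3, -0.2, -0.5]
opening: 0.085
```

```bash
python3 -m inch '[[0,-0.04,-0.5,0,100],[0,0,-0.5,0,100],[0,0,-0.4,0,100],[0,0,-0.3,0,100],[0,0,-0.2,0,100],[0,0,-0.08,0,100],[0,0,0,0,100],[0,0,0,0,100],[0,0,0,0,100],[0,0,0,0,100]]'
python3 - <<'E'
from h import *
for n in('top','side'):
    im=arm.get_image(n);cv2.imwrite(f'pics/y1{n}.png',im)
a=cv2.resize(cv2.imread('pics/y1side.png')[140:290,230:430],None,fx=4,fy=4)
cv2.imwrite('pics/y1c.png',a)
E
```

```text
time: 3.85
eef_pos: [0.494, 0.0798, 0.0228]
ee_rot: [146.1, 90.0, -7.5]
contact_force: [0.1, -0.7, -0.8]
opening: 0.0854
```

View pics/y1c.png

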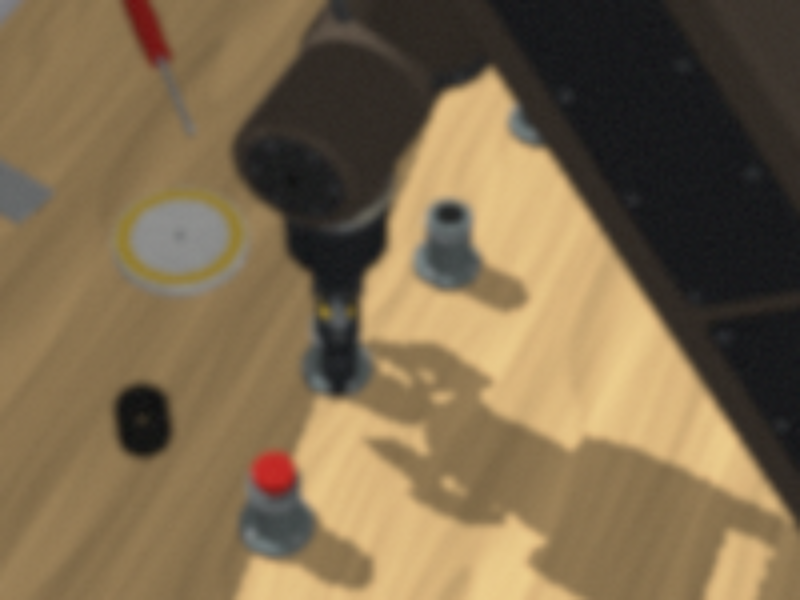

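The fingers stand on both sides of the yellow casting, with the finger in front of it at crop (340,340). Closing now.

```bash
python3 -m inch '[[0,0,0,0,0],[0,0,0,0,0],[0,0,0,0,0],[0,0,0,0,0],[0,0,0,0,0],[0,0,0,0,0],[0,0,0,0,0],[0,0,0,0,0],[0,0,0.1,0,0],[0,0,0.2,0,0]]'
```

```text
time: 5.2
eef_pos: [0.4935, 0.0798, 0.0406]
ee_rot: [-22.1, 89.9, -175.7]
contact_force: [0.2, 1.1, -3.7]
opening: 0.0368
```

```bash
python3 -m inch '[[0,0,0.3,0,0],[0,0,0.3,0,0],[0,0,0.4,0,0],[0,0,0.4,0,0],[0,0,0.2,0,0],[0,0,0,0,0],[0,0,0,0,0],[0,0,0,0,0],[0,0,0,0,0],[0,0,0,0,0]]'
python3 - <<'E'
from h import *
for n in('top','side'):
    im=arm.get_image(n);cv2.imwrite(f'pics/y2{n}.png',im)
a=cv2.resize(cv2.imread('pics/y2side.png')[140:290,230:430],None,fx=4,fy=4)
cv2.imwrite('pics/y2c.png',a)
E
```

```text
time: 6.45
eef_pos: [0.4939, 0.0798, 0.1363]
ee_rot: [-14.8, 90.0, -168.4]
contact_force: [-1.4, -0.1, -2.9]
opening: 0.0365
```

View pics/y2c.png

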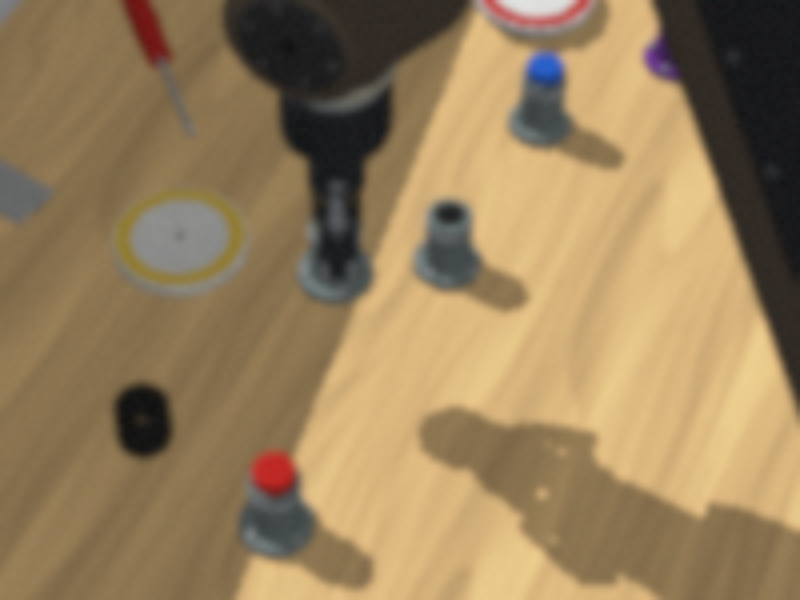

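The casting is lifted; its flange shows at crop (335,275). Carrying it to the yellow stand.

```bash
python3 -m inch '[[0.2,-0.06,0,0,0],[0.4,-0.14,0,0,0],[0.5,-0.16,0,0,0],[0.5,-0.16,0,0,0],[0.5,-0.16,0,0,0],[0.4,-0.14,0,0,0],[0.2,-0.08,0,0,0],[0.08,-0.03,0,0,0],[0,0,0,0,0],[0,0,0,0,0]]'
```

```text
time: 7.8
eef_pos: [0.6602, 0.0243, 0.1367]
ee_rot: [-18.1, 90.0, -171.6]
contact_force: [-0.7, -0.3, -3.0]
opening: 0.0362
```

```bash
python3 -m inch '[[0,0,-0.2,0,0],[0,0,-0.3,0,0],[0,0,-0.3,0,0],[0,0,-0.3,0,0],[0,0,-0.15,0,0],[0,0,-0.1,0,0],[0,0,0,0,0],[0,0,0,0,0],[0,0,0,0,0],[0,0,0,0,0]]'
python3 - <<'E'
from h import *
for n in('top','side'):
    im=arm.get_image(n);cv2.imwrite(f'pics/y3{n}.png',im)
a=cv2.resize(cv2.imread('pics/y3side.png')[150:250,220:330],None,fx=5,fy=5)
cv2.imwrite('pics/y3c.png',a)
E
```

```text
time: 9.05
eef_pos: [0.6609, 0.024, 0.0559]
ee_rot: [142.7, 90.0, -10.9]
contact_force: [0.2, 0.1, -3.2]
opening: 0.0365
```

View pics/y3c.png

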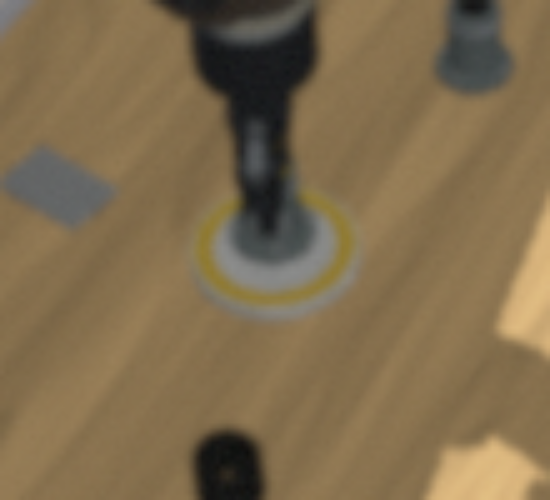

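The casting hangs about 13 mm above the stand's middle, with the flange at crop (270,235). Lowering gently.

```bash
python3 -m inch '[[0,0,-0.06,0,0],[0,0,-0.06,0,0],[0,0,-0.04,0,0],[0,0,-0.03,0,0],[0,0,-0.02,0,0],[0,0,0,0,0],[0,0,0,0,0],[0,0,0,0,0],[0,0,0,0,0],[0,0,0,0,0]]'
```

```text
time: 10.4
eef_pos: [0.6607, 0.024, 0.0429]
ee_rot: [72.2, 90.0, -81.4]
contact_force: [1.0, 0.1, -3.1]
opening: 0.0365
```

```bash
python3 -m inch '[[0,0,-0.01,0,0],[0,0,-0.01,0,0],[0,0,0,0,0],[0,0,0,0,0],[0,0,0,0,0],[0,0,0,0,0],[0,0,0,0,0],[0,0,0,0,0],[0,0,0,0,0],[0,0,0,0,0]]'
```

```text
time: 11.65
eef_pos: [0.6608, 0.024, 0.0428]
ee_rot: [140.6, 90.0, -13.0]
contact_force: [-2.9, -0.2, 7.9]
opening: 0.0365
```

Force rose from -3 N to +8 N, so it is seated. Releasing and backing up.

```bash
python3 -m inch '[[0,0,0,0,40],[0,0,0,0,60],[0,0,0,0,80],[0,0,0,0,100],[0,0,0,0,100],[0,0,0,0,100],[0,0,0,0,100],[0,0,0.2,0,100],[0,0,0.3,0,100],[0,0,0.4,0,100]]'
```

```text
time: 12.9
eef_pos: [0.6608, 0.024, 0.0973]
ee_rot: [131.8, 90.0, -21.8]
contact_force: [-0.9, 0.3, -0.4]
opening: 0.0856
```

```bash
python3 -m inch '[[0,0,0.4,0,100],[0,0,0.4,0,100],[-0.3,0.4,0.2,0,100],[-0.4,0.6,0,0,100],[-0.4,0.6,0,0,100],[-0.4,0.6,0,0,100],[-0.4,0.6,0,0,100],[-0.4,0.4,0,0,100],[-0.4,0.2,0,0,100],[-0.3,0,0,0,100]]'
python3 - <<'E'
from h import *
for n in('top','side'):
    im=arm.get_image(n);cv2.imwrite(f'pics/y4{n}.png',im)
    for c in('yellow','red'):
      for b in blobs(im,*C[c],{'top':(150,130,470,275),'side':(200,110,430,350)}[n]):
        e=b[3];print(n,c,np.round(e[0],1),np.round(e[1],1),ray(n,e[0],.02).round(4)[:2],ray(n,e[0],.072).round(4)[:2],ray(n,e[0],.092).round(4)[:2])
a=cv2.resize(cv2.imread('pics/y4side.png')[150:250,220:330],None,fx=4,fy=4)
b=cv2.resize(cv2.imread('pics/y4top.png')[130:230,230:320],None,fx=4,fy=4)
cv2.imwrite('pics/y4c.png',np.hstack([a,b]))
E
```

```text
time: 14.15
eef_pos: [0.4785, 0.2294, 0.1564]
ee_rot: [-133.7, 90.0, 72.8]
contact_force: [-0.1, -1.1, 0.6]
opening: 0.0856
top yellow [312.7 162.2] [30.2 30.7] [0.6629 0.0243] [0.6554 0.0233] [0.6525 0.0229]
top red [436.9 210.6] [30.2 30.5] [ 0.5148 -0.382 ] [ 0.5118 -0.3704] [ 0.5107 -0.366 ]
side yellow [273.9 199. ] [21.2 28.7] [0.6619 0.0243] [0.6363 0.0637] [0.6264 0.0789]
side red [297.9 257.5] [ 9.8 11. ] [0.4896 0.1948] [0.4719 0.2264] [0.4651 0.2385]
side red [266.1 145.7] [ 5.3 24. ] [ 0.8111 -0.1898] [ 0.7785 -0.1404] [ 0.766  -0.1215]
```

View pics/y4c.png

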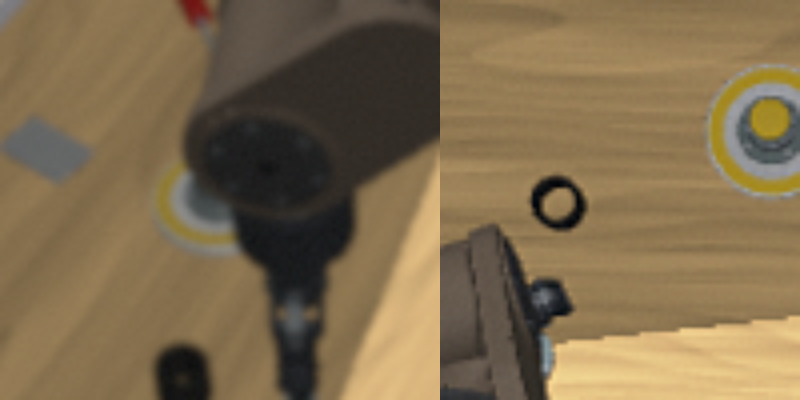

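In the top view the yellow casting is released and centred: plug at about (312.5,159.5) gives (0.661,0.024), against a stand centre of (0.663,0.024). Next is red at (0.473,0.226).

```bash
python3 -m inch '[[-0.08,-0.05,-0.3,0,100],[0,0,-0.4,0,100],[0,0,-0.2,0,100],[0,0,0,0,100],[0,0,0,0,100],[0,0,0,0,100],[0,0,0,0,100],[0,0,0,0,100],[0,0,0,0,100],[0,0,0,0,100]]'
```

```text
time: 15.5
eef_pos: [0.4759, 0.225, 0.1017]
ee_rot: [77.7, 90.0, -75.9]
contact_force: [0.8, 0.3, 0.0]
opening: 0.0851
```

Remaining shift: x -0.003, y +0.001, z -0.079.

```bash
python3 -m inch '[[-0.05,0.02,-0.3,0,100],[0,0,-0.3,0,100],[0,0,-0.3,0,100],[0,0,-0.2,0,100],[0,0,-0.15,0,100],[0,0,-0.06,0,100],[0,0,0,0,100],[0,0,0,0,100],[0,0,0,0,100],[0,0,0,0,100]]'
```

```text
time: 16.75
eef_pos: [0.473, 0.2262, 0.0233]
ee_rot: [160.0, 90.0, 6.4]
contact_force: [0.6, -0.5, 0.1]
opening: 0.0854
```

```bash
python3 - <<'E'
from h import *
im=arm.get_image('side');a=cv2.resize(im[200:300,240:350],None,fx=5,fy=5)
im=arm.get_image('top');b=cv2.resize(im[180:260,210:265],None,fx=5,fy=5)
cv2.imwrite('pics/r1c.png',np.hstack([a,np.vstack([b,np.zeros((100,275,3),np.uint8)])]))
E
python3 -m inch '[[0,0,0,0,0],[0,0,0,0,0],[0,0,0,0,0],[0,0,0,0,0],[0,0,0,0,0],[0,0,0,0,0],[0,0,0,0,0],[0,0,0,0,0],[0,0,0,0,0],[0,0,0,0,0]]'
```

```text
time: 18.1
eef_pos: [0.473, 0.2262, 0.0234]
ee_rot: [146.2, 90.0, -7.4]
contact_force: [-1.6, -0.5, 5.0]
opening: 0.0369
```

View pics/r1c.png

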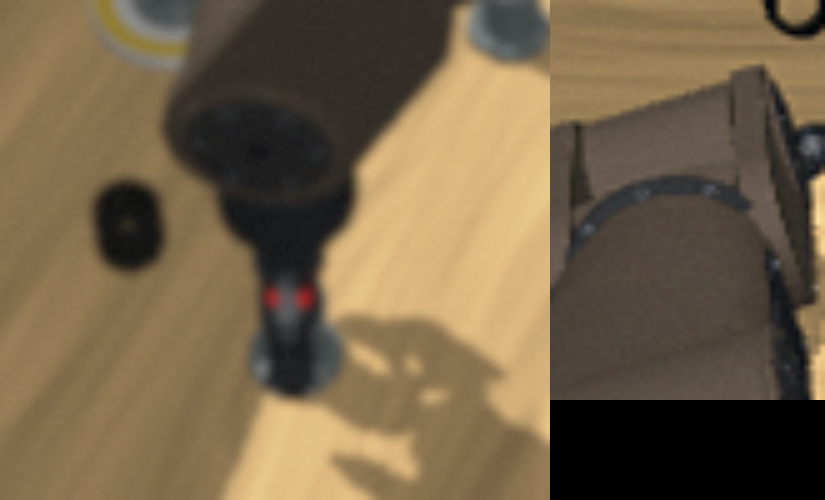

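The red plug shows on both sides of the finger at crop (290,297) and the opening is 36.9 mm, so it is gripped. Lifting and moving to the red stand.

```bash
python3 -m inch '[[0,0,0.1,0,0],[0,0,0.2,0,0],[0,0,0.3,0,0],[0,0,0.4,0,0],[0,0,0.4,0,0],[0,0,0.4,0,0],[0,0,0.3,0,0],[0.05,-0.1,0.07,0,0],[0.08,-0.2,0,0,0],[0.08,-0.4,0,0,0]]'
```

```text
time: 19.35
eef_pos: [0.4855, 0.1834, 0.1526]
ee_rot: [-7.0, 89.9, -160.5]
contact_force: [0.4, 0.8, -2.1]
opening: 0.0367
```

```bash
python3 -m inch '[[0.08,-0.6,0,0,0],[0.08,-0.7,0,0,0],[0.08,-0.8,0,0,0],[0.08,-0.8,0,0,0],[0.08,-0.8,0,0,0],[0.07,-0.8,0,0,0],[0,-0.8,0,0,0],[0,-0.8,0,0,0],[0,-0.8,0,0,0],[0,-0.8,0,0,0]]'
```

```text
time: 20.6
eef_pos: [0.5127, -0.2801, 0.1523]
ee_rot: [-58.9, 89.9, 147.5]
contact_force: [0.1, 0.1, -2.6]
opening: 0.0367
```

```bash
python3 -m inch '[[0,-0.7,0,0,0],[0,-0.6,0,0,0],[0,-0.25,0,0,0],[0,-0.13,0,0,0],[0,-0.05,0,0,0],[0,0,0,0,0],[0,0,0,0,0],[0,0,0,0,0],[0,0,0,0,0],[0,0,0,0,0]]'
```

```text
time: 21.85
eef_pos: [0.5138, -0.3815, 0.1533]
ee_rot: [62.8, 90.0, -90.8]
contact_force: [0.1, 0.1, -2.4]
opening: 0.0368
```

```bash
python3 -m inch '[[0,0,-0.2,0,0],[0,0,-0.3,0,0],[0,0,-0.3,0,0],[0,0,-0.3,0,0],[0,0,-0.3,0,0],[0,0,-0.15,0,0],[0,0,-0.07,0,0],[0,0,0,0,0],[0,0,0,0,0],[0,0,0,0,0]]'
python3 - <<'E'
from h import *
im=arm.get_image('side');a=cv2.resize(im[90:190,310:440],None,fx=5,fy=5)
cv2.imwrite('pics/r2c.png',a)
E
```

```text
time: 23.1
eef_pos: [0.5139, -0.3818, 0.0566]
ee_rot: [108.2, 89.9, -45.4]
contact_force: [1.6, -0.2, -3.3]
opening: 0.0369
```

View pics/r2c.png

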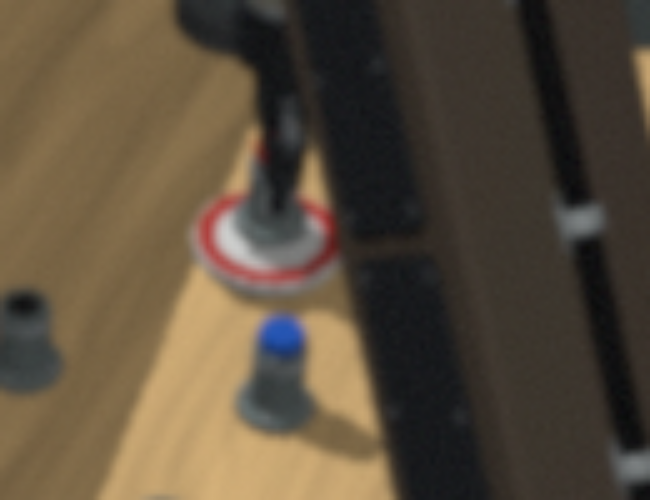

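The red casting hangs over the middle of the red ring, with the flange at crop (272,222). Lowering 13.5 mm.

```bash
python3 -m inch '[[0,0,-0.06,0,0],[0,0,-0.06,0,0],[0,0,-0.04,0,0],[0,0,-0.03,0,0],[0,0,-0.02,0,0],[0,0,-0.01,0,0],[0,0,-0.01,0,0],[0,0,0,0,0],[0,0,0,0,0],[0,0,0,0,0]]'
```

```text
time: 24.4
eef_pos: [0.5137, -0.3816, 0.0435]
ee_rot: [104.5, 90.0, -49.1]
contact_force: [-3.3, 1.8, 9.2]
opening: 0.0368
```

Seated, with the force up to +9 N. Releasing.

```bash
python3 -m inch '[[0,0,0,0,40],[0,0,0,0,60],[0,0,0,0,80],[0,0,0,0,100],[0,0,0,0,100],[0,0,0,0,100],[0,0,0,0,100],[0,0,0.2,0,100],[0,0,0.3,0,100],[0,0,0.4,0,100]]'
```

```text
time: 25.65
eef_pos: [0.5138, -0.3816, 0.0979]
ee_rot: [103.6, 90.0, -50.0]
contact_force: [0.4, -0.2, -0.7]
opening: 0.0854
```

```bash
python3 -m inch '[[0,0,0.4,0,100],[0,0,0.4,0,100],[-0.1,0.2,0.2,0,100],[-0.2,0.5,0,0,100],[-0.2,0.5,0,0,100],[-0.2,0.5,0,0,100],[-0.2,0.4,0,0,100],[-0.1,0.23,0,0,100],[-0.05,0.1,0,0,100],[0,0,0,0,100]]'
python3 - <<'E'
from h import *
for n in('top','side'):
    im=arm.get_image(n);cv2.imwrite(f'pics/r4{n}.png',im)
    for c in('red','blue'):
      for b in blobs(im,*C[c],{'top':(150,130,470,275),'side':(200,110,430,350)}[n]):
        e=b[3];print(n,c,np.round(e[0],1),np.round(e[1],1),ray(n,e[0],.02).round(4)[:2],ray(n,e[0],.072).round(4)[:2],ray(n,e[0],.092).round(4)[:2])
a=cv2.resize(cv2.imread('pics/r4side.png')[90:190,310:430],None,fx=3,fy=3)
b=cv2.resize(cv2.imread('pics/r4top.png')[180:280,370:470],None,fx=3,fy=3)
cv2.imwrite('pics/r4c.png',np.hstack([a,b]))
E
```

```text
time: 26.9
eef_pos: [0.4509, -0.2359, 0.1565]
ee_rot: [113.0, 90.0, -40.6]
contact_force: [-0.2, 0.3, -0.8]
opening: 0.0855
top red [441.4 209.6] [9.1 9.3] [ 0.5185 -0.3963] [ 0.5154 -0.3843] [ 0.5142 -0.3796]
top red [437.1 210.3] [28.1 28.9] [ 0.5157 -0.3824] [ 0.5127 -0.3708] [ 0.5116 -0.3664]
top blue [435.3 255.1] [ 6.3 10.3] [ 0.3713 -0.3783] [ 0.3728 -0.3668] [ 0.3733 -0.3624]
top blue [185.6 197.9] [30.  30.7] [0.5366 0.4338] [0.533  0.4201] [0.5316 0.4149]
side red [265.9 145.3] [ 5.4 22.6] [ 0.8126 -0.1912] [ 0.7799 -0.1418] [ 0.7674 -0.1228]
side blue [241.5 319.6] [32.5 37.9] [0.5347 0.4331] [0.5149 0.4536] [0.5073 0.4614]
side blue [365.9 157. ] [6.5 6.8] [ 0.465  -0.2867] [ 0.4484 -0.2328] [ 0.4421 -0.2121]
```

View pics/r4c.png

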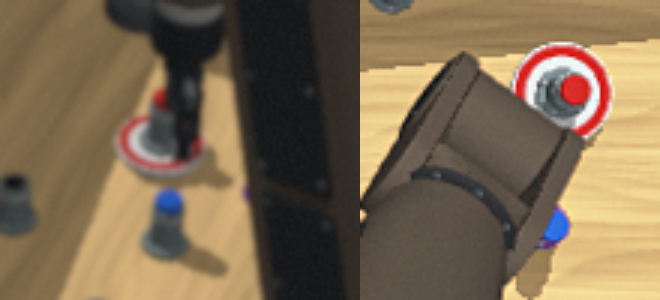

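Red is released and centred: plug at (441.4,209.6) gives (0.514,-0.380), against a stand centre of (0.515,-0.382). The tool is above the grey-bodied blue casting. Descending.

```bash
python3 -m inch '[[0.02,0,-0.4,0,100],[0,0,-0.4,0,100],[0,0,-0.4,0,100],[0,0,-0.4,0,100],[0,0,-0.3,0,100],[0,0,-0.2,0,100],[0,0,-0.12,0,100],[0,0,0,0,100],[0,0,0,0,100],[0,0,0,0,100]]'
python3 - <<'E'
from h import *
im=arm.get_image('side');a=cv2.resize(im[100:200,310:440],None,fx=5,fy=5)
cv2.imwrite('pics/b1c.png',a)
E
```

```text
time: 28.25
eef_pos: [0.4521, -0.2359, 0.0236]
ee_rot: [116.2, 89.9, -37.4]
contact_force: [0.3, 0.1, -0.0]
opening: 0.0856
```

View pics/b1c.png

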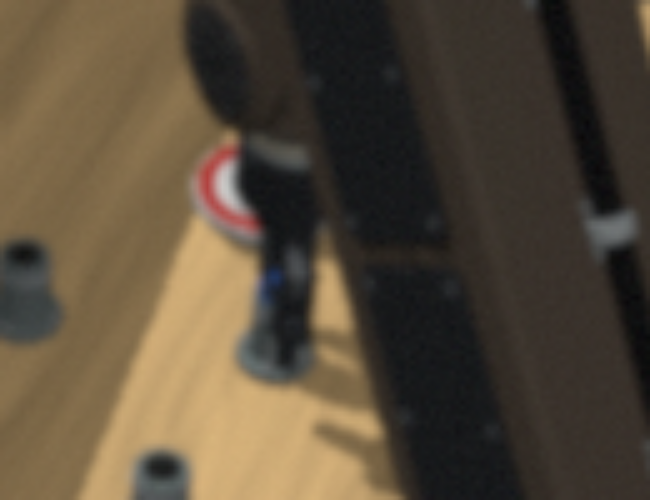

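The blue casting stands between the fingers, with its plug edge at crop (272,280). Closing and lifting.

```bash
python3 -m inch '[[0,0,0,0,0],[0,0,0,0,0],[0,0,0,0,0],[0,0,0,0,0],[0,0,0,0,0],[0,0,0,0,0],[0,0,0,0,0],[0,0,0,0,0],[0,0,0.1,0,0],[0,0,0.2,0,0]]'
```

```text
time: 29.55
eef_pos: [0.4516, -0.2356, 0.0413]
ee_rot: [-59.0, 89.9, 147.4]
contact_force: [-0.4, -0.4, -2.3]
opening: 0.0368
```

```bash
python3 -m inch '[[0,0,0.3,0,0],[0,0,0.4,0,0],[0,0,0.4,0,0],[0,0,0.4,0,0],[0,0,0.3,0,0],[0,0.1,0.07,0,0],[0.1,0.2,0,0,0],[0.1,0.4,0,0,0],[0.1,0.6,0,0,0],[0.1,0.8,0,0,0]]'
```

```text
time: 30.8
eef_pos: [0.4759, -0.1083, 0.1525]
ee_rot: [-46.7, 89.9, 159.7]
contact_force: [0.8, 0.2, -2.1]
opening: 0.0364
```

```bash
python3 -m inch '[[0.1,0.8,0,0,0],[0.1,0.8,0,0,0],[0.1,0.8,0,0,0],[0.1,0.8,0,0,0],[0.1,0.8,0,0,0],[0.1,0.8,0,0,0],[0.1,0.8,0,0,0],[0.1,0.8,0,0,0],[0.1,0.8,0,0,0],[0.1,0.8,0,0,0]]'
```

```text
time: 32.05
eef_pos: [0.5349, 0.3725, 0.1521]
ee_rot: [3.3, 89.9, -150.3]
contact_force: [0.5, -0.2, -1.8]
opening: 0.0368
```

```bash
python3 -m inch '[[0,0.5,0,0,0],[0,0.3,0,0,0],[0,0.2,0,0,0],[0,0.05,0,0,0],[0,0,0,0,0],[0,0,0,0,0],[0,0,0,0,0],[0,0,0,0,0],[0,0,0,0,0],[0,0,0,0,0]]'
```

```text
time: 33.3
eef_pos: [0.536, 0.4332, 0.1533]
ee_rot: [82.6, 90.0, -71.0]
contact_force: [-0.7, -0.9, -2.3]
opening: 0.0366
```

Already at (0.536,0.433), as wanted. Descending.

```bash
python3 -m inch '[[0,0,-0.2,0,0],[0,0,-0.3,0,0],[0,0,-0.3,0,0],[0,0,-0.3,0,0],[0,0,-0.3,0,0],[0,0,-0.15,0,0],[0,0,-0.07,0,0],[0,0,0,0,0],[0,0,0,0,0],[0,0,0,0,0]]'
python3 - <<'E'
from h import *
im=arm.get_image('side');a=cv2.resize(im[250:370,180:320],None,fx=4,fy=4)
cv2.imwrite('pics/b2c.png',a)
E
```

```text
time: 34.55
eef_pos: [0.5361, 0.4333, 0.0567]
ee_rot: [179.3, 90.0, 25.7]
contact_force: [0.6, -1.4, -2.8]
opening: 0.0367
```

View pics/b2c.png

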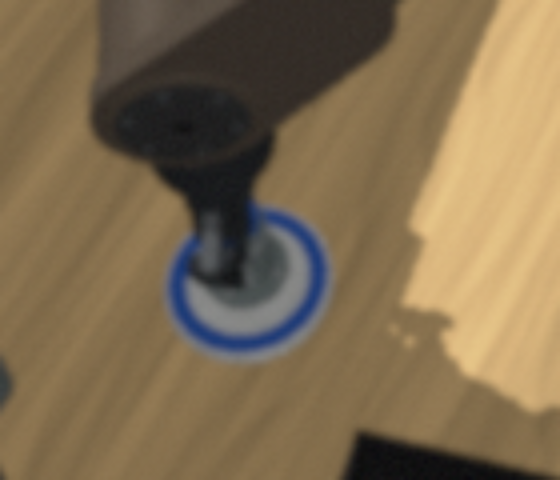

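The flange, at crop (240,270), is over the middle of the blue ring and about 13 mm up. Lowering.

```bash
python3 -m inch '[[0,0,-0.06,0,0],[0,0,-0.06,0,0],[0,0,-0.04,0,0],[0,0,-0.03,0,0],[0,0,-0.02,0,0],[0,0,-0.01,0,0],[0,0,-0.01,0,0],[0,0,0,0,0],[0,0,0,0,0],[0,0,0,0,0]]'
```

```text
time: 35.85
eef_pos: [0.5359, 0.4332, 0.0436]
ee_rot: [172.6, 90.0, 19.0]
contact_force: [-3.0, -3.1, 9.0]
opening: 0.0366
```

```bash
python3 -m inch '[[0,0,0,0,40],[0,0,0,0,60],[0,0,0,0,80],[0,0,0,0,100],[0,0,0,0,100],[0,0,0,0,100],[0,0,0,0,100],[0,0,0.2,0,100],[0,0,0.3,0,100],[0,0,0.4,0,100]]'
```

```text
time: 37.1
eef_pos: [0.536, 0.4332, 0.0979]
ee_rot: [164.9, 90.0, 11.3]
contact_force: [0.8, 0.1, -0.3]
opening: 0.0856
```

```bash
python3 -m inch '[[0,0,0.5,0,100],[0,0,0.6,0,100],[0,0,0.7,0,100],[0,-0.4,0.5,0,100],[0,-0.6,0,0,100],[0,-0.6,0,0,100],[0,-0.4,0,0,100],[0,-0.2,0,0,100],[0,0,0,0,100],[0,0,0,0,100]]'
python3 - <<'E'
from h import *
for n in('top','side'):
    im=arm.get_image(n);cv2.imwrite(f'pics/f{n}.png',im)
    for c in C:
      for b in blobs(im,*C[c],{'top':(150,130,470,275),'side':(200,110,430,350)}[n]):
        e=b[3];print(n,c,np.round(e[0],1),np.round(e[1],1),ray(n,e[0],.02).round(4)[:2],ray(n,e[0],.092).round(4)[:2])
cv2.imwrite('pics/fc.png',np.vstack([cv2.imread('pics/ftop.png')[120:300,150:480],cv2.imread('pics/fside.png')[100:350,130:460]]))
E
```

```text
time: 38.35
eef_pos: [0.536, 0.3019, 0.2343]
ee_rot: [-135.2, 90.0, 71.2]
contact_force: [0.3, 0.4, -0.3]
opening: 0.0852
top yellow [312.7 162.2] [30.3 30.8] [0.6628 0.0242] [0.6524 0.0229]
top red [436.9 210.7] [30.2 30.5] [ 0.5147 -0.382 ] [ 0.5106 -0.366 ]
top blue [433.9 254.7] [9.3 9.8] [ 0.3724 -0.374 ] [ 0.3744 -0.3583]
side yellow [275.1 198.8] [21.4 28.5] [0.659 0.022] [0.6236 0.0767]
side yellow [274.4 186.9] [3.7 7.9] [ 0.6865 -0.0236] [0.6494 0.0341]
side blue [241.4 319.4] [33.1 37.8] [0.5351 0.4327] [0.5077 0.4611]
side blue [400.3 141.4] [6.  6.6] [ 0.3823 -0.4172] [ 0.3647 -0.3343]
```

View pics/fc.png

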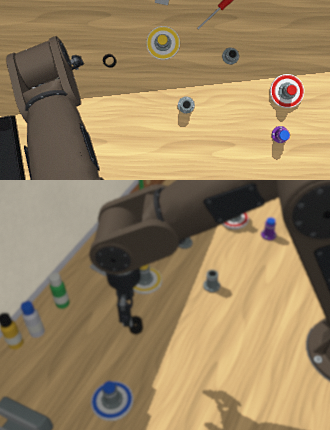

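The side view shows the blue casting standing in its ring, and the plain castings and sleeve are at their original pixels. The arm hides the blue stand from above, so I'll move clear and check.

```bash
python3 -m inch '[[0,-0.4,0,0,100],[0,-0.8,0,0,100],[0,-0.8,0,0,100],[0,-0.8,0,0,100],[0,-0.8,0,0,100],[0,-0.4,0,0,100],[0,-0.2,0,0,100],[0,0,0,0,100],[0,0,0,0,100],[0,0,0,0,100]]'
python3 - <<'E'
from h import *
im=arm.get_image('top');cv2.imwrite('pics/g.png',im)
for name,(x0,y0,x1,y1),c in(('yellow',(303,150,323,172),'yellow'),('red',(427,200,449,221),'red'),('blue',(172,185,200,211),'blue')):
    a=[(np.round(b[3][0],1),np.round(b[3][1],1),ray('top',b[3][0],.092).round(4)[:2]) for b in blobs(im,*C[c],(x0,y0,x1,y1))];print(name,a)
s=arm.get_image('side')
a=cv2.resize(im[140:240,150:250],None,fx=3,fy=3);b=cv2.resize(s[270:370,190:290],None,fx=3,fy=3)
cv2.imwrite('pics/gc.png',np.hstack([a,b]))
E
```

```text
time: 39.7
eef_pos: [0.5359, 0.05, 0.2343]
ee_rot: [-17.3, 90.0, -170.9]
contact_force: [-0.3, 0.4, -0.1]
opening: 0.0854
yellow [(array([312. , 159.4]), array([9.3, 9.4]), array([0.6613, 0.0251]))]
red [(array([441.3, 209.6]), array([9.1, 9.5]), array([ 0.5143, -0.3795]))]
blue [(array([180.1, 196.5]), array([8.9, 9.5]), array([0.5354, 0.4322])), (array([185.5, 197.8]), array([27.2, 28.3]), array([0.5316, 0.4151]))]
```

View pics/gc.png

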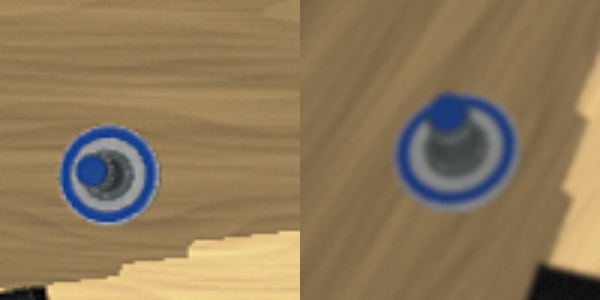

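The blue casting stands upright in its ring: plug at (180.1,196.5) gives (0.535,0.432), against a stand centre of (0.537,0.434). All three are within about 3 mm of centre. Handing in.

```bash
python3 -c "
from bench import arm
print(arm.sign_off())"
```

```text
the job is handed in; nothing more can be done
None
```

I stood the yellow, red and blue castings on their matching stands in that order, let go of each before taking the next, and handed the job in at about 40 s of the 93 s allowed. For blue I took the grey-bodied casting and left the purple look-alike alone.

- **Placement:** in the last top view all three plugs sit about 2–3 mm from their stand centres, against a limit of 13 mm. The calibration itself is only good to about 2 mm. None of the castings looked tilted in the pictures taken after placing, though I did not measure the angles.
- **Setting down:** each casting was lowered until the wrist force rose by about 12 N, then released.
- **Left alone:** the two plain castings and the sleeve were at their starting pixels, by eye, in the picture before the last move, which passed well above them. The gripper was open and clear of everything at hand-in.
- **Disagreements:** the top and side views differed by 2–5 mm on the plug positions. I used the top view because the side view also sees the flank of each plug. No check failed.

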